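# Pin the swing arm of the bending jig

### The job

Clear the small fire brick off the plate of the bending jig first: lift it off and set it down on the bench the same way up. Then swing the jig's arm all the way home against its stop, and after that pull the pin with the plain straight grip out of the wooden rack and push it fully down through the eye of the arm into the plate, so that the arm is locked, and let go. Leave the other two pins in the rack and do not disturb the torch, bottle, matchbox or bench block.

Things in the scene. Friction and masses are not known exactly. Their poses are not given: they have to be found in the camera images.
- jig: fixed bending jig, a grey plate 180 (x) x 140 (y) x 22 mm high, yawed on the bench. Origin: centre of its underside; the arm lies along its x at y = -45 mm when home, and opens to its +y side
- plate_hole (a point): mouth of the 12 mm through hole in the plate, on its top face; at x -25, y -45, z 22 mm of the jig
- swing_arm (a joint): angle of the jig's arm (rad): 0 is home against the stop (there its eye stands over the plate hole), up to 1.45 open; it stays where it is left, about 1.5 N at the knob moves it. The arm is a flat steel bar 28 mm wide and 12 mm thick, underside 24 mm and top 36 mm above the bench, 153 mm long from the pivot
- pivot (a point): the arm's upright hinge axis, at x 70, y -45 mm of the jig, at the height of the arm's top face. A boss of 34 mm diameter rises 17 mm above the arm here. With the arm at angle q, points of the arm at radius r lie at pivot + r(-cos q, sin q) in the jig's x, y
- eye (a point): centre of the 12 mm eye through the arm, at the arm's top face, 95 mm from the pivot
- knob (a point): centre of the top of the arm's upright black knob, 18 mm diameter, 34 mm tall above the arm's top face (its lower 8 mm narrower), 140 mm from the pivot; top 70 mm above the bench
- fire_brick: small pale fire brick, about 32 (x) x 38 (y) x 36 mm high, rough; origin: centre of its underside. It starts on the plate in the arm's way
- pin_rack: fixed wooden rack block 122 (x) x 36 (y) x 42 mm high with three upright square holes, 12 mm wide, along its x at -38, 0 and +38 mm; origin: centre of its underside. The pins stand in the holes in any order
- straight_pin: steel pin with a plain straight round grip 16 mm diameter, 30 mm tall; below it a round shank 10 mm diameter, 34 mm long with a chamfered end. Origin: on the axis at the shoulder, where grip meets shank; z points up the grip. Seated, the shoulder rests on the rack (42 mm) or on the arm (36 mm)
- ball_pin: steel pin like it, with a round ball 25 mm diameter for a head, 33 mm above the shoulder; origin at the shoulder. Stays in the rack
- disc_pin: steel pin like it, with a flat disc 27 mm diameter for a head, 25 mm above the shoulder; origin at the shoulder. Stays in the rack
- torch: standing hand torch, 129 (x) x 62 (y) mm, 190 mm tall; origin: centre of its underside. Bystander
- bottle: white plastic bottle with black cap, 89 mm diameter, 137 mm tall; origin: centre of its underside. Bystander
- matchbox: matchbox 36 (x) x 55 (y) x 15 mm lying flat; origin: centre of its underside. Bystander
- bench_block: square steel bench block 64 x 64 x 18 mm lying flat; origin: centre of its underside. Bystander

How it is judged:
On the way, in this order (a step that is already met when the one before it is completed fails the run):
1. the fire brick stands on the bench, the same way up, and is let go (height (world z) of fire_brick below 0.012 m and angle between fire_brick's own z axis and vertical below 0.2 rad and contact force between the fingers and fire_brick below 0.1 N), for 0.2 s.
2. the arm is home against its stop, the straight pin still in the rack (value of joint swing_arm below 0.05 rad and distance of straight_pin from where it was at the start of the episode below 0.02 m), for 0.2 s.
3. the straight pin is pulled out of the rack (distance of straight_pin from where it was at the start of the episode above 0.034 m), for 0.1 s.
At the end, for the whole second after the job is handed in: Arm within 0.05 rad of home; straight pin at rest in eye and hole, within 5 mm of their axes, tilted under 0.12 rad, shoulder within 3.5 mm of the arm; brick at rest on the bench (underside below 12 mm), tilted under 0.2 rad; ball and disc pins within 12 mm of where they stood (value of joint swing_arm below 0.05 rad and horizontal distance between straight_pin and plate_hole below 0.005 m and horizontal distance between straight_pin and eye below 0.005 m and z of straight_pin in the frame of plate_hole below 0.0175 m and angle between straight_pin's own z axis and vertical below 0.12 rad and linear speed of each of straight_pin, fire_brick below 0.02 m/s and height (world z) of fire_brick below 0.012 m and angle between fire_brick's own z axis and vertical below 0.2 rad and distance of each of ball_pin, disc_pin from where it was at the start of the episode below 0.012 m); the robot touches nothing.
It fails at once if the arm is swung in (below 0.8 rad) while the brick is not yet on the bench (value of joint swing_arm below 0.8 rad and height (world z) of fire_brick above 0.015 m).
It fails at once if torch, bottle, matchbox or bench block moved more than 30 mm (distance of any of torch, bottle, matchbox, bench_block from where it was at the start of the episode above 0.03 m).
It fails at once if a wrong pin is pulled more than 25 mm (distance of any of ball_pin, disc_pin from where it was at the start of the episode above 0.025 m).
It also fails if it takes over 69 s, if anything falls off the work surface, if the arm or the gripper's body presses on something with over 40 N, if the wrist force passes 120 N, or if a joint passes its speed limit or range.

### The arm

A 6-joint arm with a two-finger parallel gripper is mounted at the origin on a cart in front of the work surface, level with it; the furniture and walls round the work are solid. World frame = base frame: x ahead of the robot, y to its left, z up, the work surface at z = 0. Lengths are in m, angles in rad, forces in N, time in s.
With the tool pointing down it reaches from about 0.25 to 0.725 m from the base axis. Payload 4 kg.
Tool frame: the origin (TCP) lies at the very end of the fingers, on their centre line; the grasp point (between the pads) lies arm.grasp_offset behind it (arm.grasp_offset is the distance from the TCP to the grasp point, in m); z points along the fingers, x is the direction in which the jaws open and shut, and the axes are right-handed (so a half turn about z gives the same grasp; the last joint's range is limited). The gripper opens to 85 mm and grips with 20 to 120 N. Pads are 22 mm wide; open, the fingers measure 114 mm over their backs; the gripper's body (76 mm by 85 mm) begins 54 mm behind the grasp point. The pads swing forward as they close: fully open they stand 13 mm farther back than shut.
Start: joints at [1.122, 0.241, 0.005, 1.335, 0, 1.571], TCP at [0.217, 0.45, 0.231] pointing down, gripper open.
Joint ranges: [-2.72, 2.72], [-1.05, 1.87], [-1.09, 1.28], [-1.99, 2.15], [-1.42, 1.44], [-3.14, 3.14]. Speed limits (rad/s): [2.79, 2.79, 3.14, 3.14, 3.14, 3.14].

### API

Orientations are given as a unit quaternion [x, y, z, w].
In Python, from station import arm gives the robot as it stands. Calls block until the motion is done:
- arm.goto(position, orientation): joint-space move of the TCP to a pose.
- arm.servo_line(position, orientation=None, speed=0.15): straight line of the TCP; orientation=None keeps the orientation; speed is the mean speed in m/s.
- arm.set_joints(angles): joint-space move.
- arm.release() and arm.grab(force=None): open the fingers fully, or close them until they stop; force is the grip in N (None keeps the last).
- arm.hold(seconds).
- arm.ik(position, orientation): joint angles nearest the present ones, or None.
- arm.snapshot(name): name is "scene" or "side" or "wrist"; returns a dict with "pixels" (384x512x3 uint8, red, green, blue), "range_z" (384x512 float32, m along the optical axis (not along the pixel's ray), 0 where there is no reading), "fx", "fy", "cx", "cy" (pixels), "extrinsics" (4x4, takes a point from world to camera coordinates); the wrist camera has in their place "T_tool_cam" (4x4, takes a point from camera to tool coordinates, whose origin is the TCP and whose axes are the tool frame's). Camera axes: x right, y down, z forward; pixel columns grow to the right and rows downward; lengths in m; the calibration is good to about 2 mm. A picture is of the moment at which its call begins: read the wrist's pose just before it.
A pose or a line that the arm cannot do raises arm.Unreachable and nothing moves.
- arm.job_done(): hands the job in, once; it reports no verdict.
Readings, each from a call of its own:
- arm.read_clock(): time.
- arm.read_qpos(): joint angles.
- arm.read_dq(): joint speeds.
- arm.read_joint_efforts(): joint torques, N m.
- arm.read_ee_pos(): TCP position.
- arm.read_ee_rot(): TCP orientation.
- arm.read_ft_force(): force on the tool from outside, world axes, zero at the start.
- arm.read_torque(): the same for the moment, N m.
- arm.read_gripper_width(): opening from 0.0 (shut) to 1.0 (fully open).
Only numpy, scipy, OpenCV 4.12 (cv2) and the standard library are available. Lean on these libraries where they do the work, as an engineer would, in place of code of your own. Each camera call takes 0.05 s, during which the arm holds its last target. There are 200 camera calls.

## Working session

There is one attempt and no reset: what is moved stays moved. The work goes in short steps, each a Python script; the robot and the scene stay as the last script left them, time stands still between calls to the robot, and variables do not carry over. Pictures are saved under pics/ and viewed, about 8 in all and at most 12, crops included, and the job is handed in when it is done.

```bash
mkdir -p pics; ls; cat > h.py <<'E'
import numpy as np, cv2
from station import arm
from scipy.spatial.transform import Rotation as R
def snap(n):
    if n=='wrist':
        p=np.array(arm.read_ee_pos());q=np.array(arm.read_ee_rot())
    s=arm.snapshot(n)
    if n=='wrist':
        T=np.eye(4);T[:3,:3]=R.from_quat(q).as_matrix();T[:3,3]=p
        s['Twc']=T@np.array(s['T_tool_cam'])
    else: s['Twc']=np.linalg.inv(np.array(s['extrinsics']))
    return s
def save(s,f): cv2.imwrite('pics/'+f,s['pixels'][:,:,::-1])
def cloud(s):
    z=s['range_z'];v,u=np.mgrid[:384,:512]
    P=np.stack([(u-s['cx'])/s['fx']*z,(v-s['cy'])/s['fy']*z,z],-1)
    W=P@s['Twc'][:3,:3].T+s['Twc'][:3,3]; W[z==0]=np.nan
    return W
def ray(s,u,v,h):
    d=s['Twc'][:3,:3]@np.array([(u-s['cx'])/s['fx'],(v-s['cy'])/s['fy'],1]);o=s['Twc'][:3,3]
    return o+d*(h-o[2])/d[2]
def down(yaw): # tool z down, tool x at yaw in world
    c,s=np.cos(yaw),np.sin(yaw)
    return R.from_matrix(np.array([[c,s,0],[s,-c,0],[0,0,-1]])).as_quat()
E
python3 - <<'E'
from h import *
ss={}
for n in ('scene','side','wrist'):
    s=snap(n);save(s,n+'0.png');np.savez(''+n+'0.npz',**s)
    print(n,s['Twc'].round(3).tolist(),s['fx'],s['cx'],s['cy'],(s['range_z']>0).mean())
print(arm.grasp_offset,arm.read_ee_rot(),arm.read_clock(),arm.read_gripper_width())
im=np.vstack([cv2.imread('pics/scene0.png'),cv2.imread('pics/side0.png')])
E
```

```text
pics
scene [[0.695, -0.304, 0.652, -0.053], [-0.719, -0.319, 0.617, -0.598], [0.02, -0.898, -0.44, 0.483], [0.0, 0.0, 0.0, 1.0]] 399.08307423305814 254.7400840422341 187.5021508961002 0.9390513102213541
side [[0.99, -0.094, 0.102, 0.462], [-0.138, -0.585, 0.799, -0.774], [-0.015, -0.806, -0.592, 0.668], [0.0, 0.0, 0.0, 1.0]] 402.07148867182116 253.16559726793 194.83025066567765 0.9960683186848959
wrist [[0.434, 0.859, 0.273, 0.148], [0.901, -0.413, -0.132, 0.483], [-0.001, 0.303, -0.953, 0.373], [0.0, 0.0, 0.0, 1.0]] 306.64964986795025 254.4108330880767 189.36674396675272 0.9960123697916666
0.0187 [ 8.46726321e-01  5.32028157e-01 -6.43124443e-04  4.04525343e-04] 0.15 1.00266964047256
```

View pics/scene0.png

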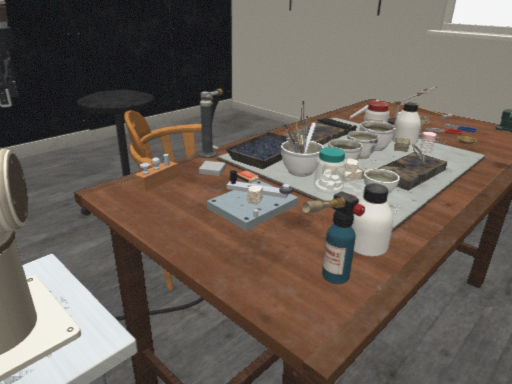

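View pics/side0.png

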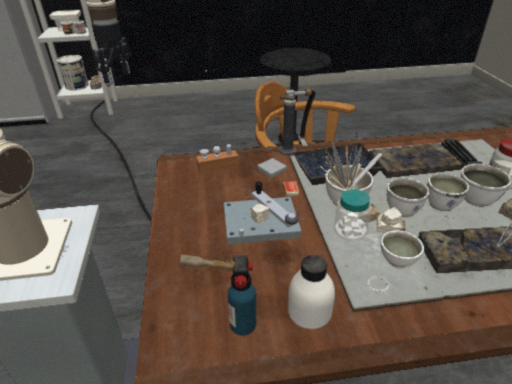

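The side view shows the jig at about (262,220) with the brick at (260,212). The arm is open with its knob at (258,186), and the rack is at (217,156) with three pins. The bench block is at (271,168), the matchbox at (291,187), and the torch and bottle are in front. I'll get rough positions from depth, then look from the wrist.

```bash
python3 - <<'E'
from h import *
s=dict(np.load('side0.npz'));W=cloud(s)
for n,(u,v) in dict(brick=(260,209),knob=(258,184),boss=(291,218),jigL=(224,203),jigBL=(228,240),jigBR=(298,236),jigTR=(290,199),rackL=(199,158),rackR=(238,155),p1=(204,152),p2=(217,150),p3=(229,148),block=(271,166),match=(291,186),torch=(240,270),nozzle=(186,261),bottle=(314,265)).items(): print(n,np.nanmedian(W[v-1:v+2,u-1:u+2].reshape(-1,3),0).round(3))
for p in [(0.40,0.0,0.33),(0.36,0.1,0.33),(0.3,0.25,0.3)]:
  for y in (-1.57,0,1.57): print(p,y,arm.ik(p,down(y)))
E
```

```text
brick [ 0.576 -0.008  0.056]
knob [0.585 0.081 0.069]
boss [ 0.646 -0.045  0.048]
jigL [0.492 0.079 0.021]
jigBL [ 0.49  -0.058  0.007]
jigBR [ 0.662 -0.061  0.002]
jigTR [0.668 0.065 0.021]
rackL [0.434 0.287 0.04 ]
rackR [ 0.558  0.351 -0.   ]
p1 [0.451 0.276 0.065]
p2 [0.49  0.281 0.066]
p3 [0.527 0.289 0.064]
block [0.648 0.242 0.017]
match [0.687 0.132 0.014]
torch [ 0.497 -0.308  0.17 ]
nozzle [ 0.409 -0.287  0.184]
bottle [ 0.632 -0.284  0.136]
(0.4, 0.0, 0.33) -1.57 [ 0.00000000e+00  1.72712039e-02 -6.78504850e-04  1.55284662e+00
  0.00000000e+00  3.14079633e+00]
(0.4, 0.0, 0.33) 0 [ 0.00000000e+00  1.72712039e-02 -6.78504850e-04  1.55284662e+00
  0.00000000e+00  1.57079633e+00]
(0.4, 0.0, 0.33) 1.57 [ 0.00000000e+00  1.72712039e-02 -6.78504850e-04  1.55284662e+00
  0.00000000e+00  7.96326795e-04]
(0.36, 0.1, 0.33) -1.57 [ 0.27094685 -0.03619076 -0.05350328  1.55348381  0.         -2.87144213]
(0.36, 0.1, 0.33) 0 [ 0.27094685 -0.03619076 -0.05350328  1.55348381  0.          1.84174318]
(0.36, 0.1, 0.33) 1.57 [ 0.27094685 -0.03619076 -0.05350328  1.55348381  0.          0.27174318]
(0.3, 0.25, 0.3) -1.57 [ 6.94738276e-01  2.30643352e-04 -9.46075166e-02  1.47595817e+00
  0.00000000e+00 -2.44765070e+00]
(0.3, 0.25, 0.3) 0 [ 6.94738276e-01  2.30643352e-04 -9.46075166e-02  1.47595817e+00
  0.00000000e+00  2.26553460e+00]
(0.3, 0.25, 0.3) 1.57 [ 6.94738276e-01  2.30643352e-04 -9.46075166e-02  1.47595817e+00
  0.00000000e+00  6.95534603e-01]
```

View pics/wrist0.png

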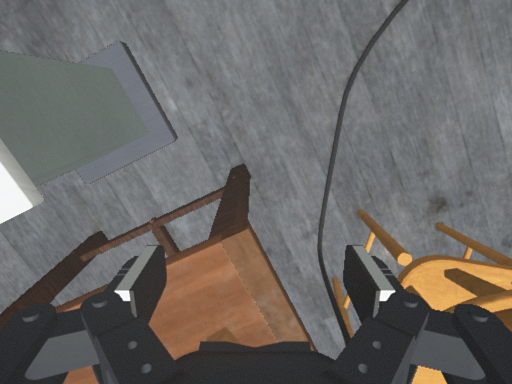

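The wrist view only shows the bench corner and the fingers. Rough positions are the jig at about (0.58,0.01), the rack at about (0.49,0.285), and the brick at (0.576,-0.008). Next I'll take close wrist looks over the rack and then the jig.

```bash
python3 - <<'E'
from h import *
for n,p in (('rack',(0.50,0.22,0.25)),('jig',(0.57,-0.02,0.25))):
    arm.goto(p,down(0)); arm.hold(0.3)
    s=snap('wrist');save(s,n+'1.png');np.savez(n+'1.npz',**s);print(arm.read_clock(),arm.read_ee_pos())
E
```

```text
1.8667 [0.49965398 0.22063544 0.25005937]
3.2 [ 0.56994758 -0.01895865  0.25008703]
```

View pics/rack1.png

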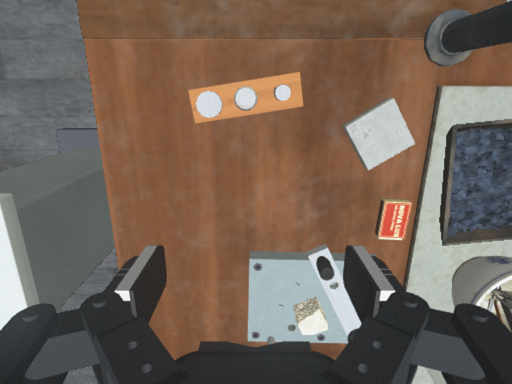

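View pics/jig1.png

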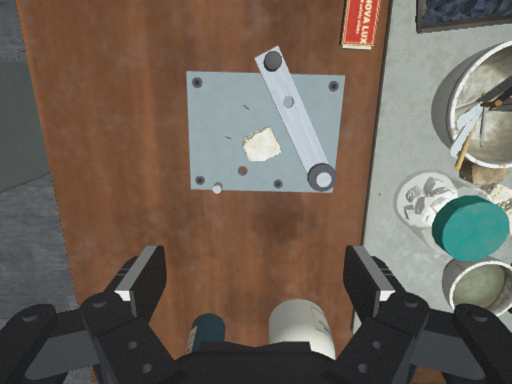

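In the rack view the pins are the disc on the left at (208,104), the ball in the middle at (245,98), and the straight pin, which is the smallest circle, on the right at (283,92). In the jig view the knob is at (272,61), the eye at (289,101), the boss at (320,177), the plate hole at (242,170) and the brick at (262,145). I'll refine these with masks and rays.

```bash
python3 - <<'E'
from h import *
s=dict(np.load('jig1.npz'));W=cloud(s);g=cv2.cvtColor(s['pixels'],cv2.COLOR_RGB2GRAY)
hsv=cv2.cvtColor(s['pixels'],cv2.COLOR_RGB2HSV)
def blob(m,u,v,r=16):
    k=np.zeros_like(m);cv2.circle(k,(u,v),r,1,-1);m=(m&k).astype(np.uint8)
    n,l,st,c=cv2.connectedComponentsWithStats(m);i=1+np.argmin(np.hypot(*(c[1:]-[u,v]).T)-0.05*st[1:,4]);
    cs,_=cv2.findContours((l==i).astype(np.uint8),0,2);cc,rr=cv2.minEnclosingCircle(cs[0]);return np.array(cc),rr,st[i,4]
for n,u,v,h,m in (('hole',242,170,.022,g<105),('boss',320,177,.053,(W[:,:,2]>.044)),('eye',289,101,.036,g<160),('knob',272,61,.07,g<80)):
    m=m.astype(np.uint8);c,r,a=blob(m,u,v,16 if n!='hole' else 8);P=ray(s,*c,h)
    print(n,c,r,a,P.round(4),'diam mm',2e3*r*np.linalg.norm(P-s['Twc'][:3,3])/s['fx'],W[int(c[1]),int(c[0])].round(3))
# plate by depth
m=((abs(W[:,:,2]-.022)<.005)&(W[:,:,1]>-.1)&(W[:,:,1]<.1)&(W[:,:,0]>.46)&(W[:,:,0]<.7)); 
Q=W[m][:,:2].astype(np.float32);print('plate',cv2.minAreaRect(Q),np.median(W[m][:,2]))
m=(W[:,:,2]>.047)&(np.hypot(W[:,:,0]-.576,W[:,:,1]+.005)<.04);Q=W[m];print('brick',cv2.minAreaRect(Q[:,:2].astype(np.float32)),np.percentile(Q[:,2],[5,50,95]))
ys,xs=np.nonzero((hsv[:,:,0]<40)&(hsv[:,:,2]>190)&(hsv[:,:,1]>15)); k=(np.hypot(xs-262,ys-145)<30);c,sz,a=cv2.minAreaRect(np.stack([xs[k],ys[k]],1).astype(np.float32));print('brickpx',c,sz,a,ray(s,*c,.058))
s=dict(np.load('rack1.npz'));W=cloud(s);hsv=cv2.cvtColor(s['pixels'],cv2.COLOR_RGB2HSV)
for n,u,v,h in (('disc',208,104,.067),('ball',245,98,.075),('str',283,92,.072)):
    c,r,a=blob((hsv[:,:,1]<60).astype(np.uint8),u,v,18);P=ray(s,*c,h)
    print(n,c,r,a,P.round(4),2e3*r*np.linalg.norm(P-s['Twc'][:3,3])/s['fx'],W[int(c[1]),int(c[0])].round(4))
m=(W[:,:,2]>.034)&(W[:,:,2]<.048)&(np.hypot(W[:,:,0]-.49,W[:,:,1]-.285)<.09)
print('rack',cv2.minAreaRect(W[m][:,:2].astype(np.float32)))
c=cv2.resize(cv2.imread('pics/jig1.png')[40:205,180:360],None,fx=3.3,fy=3.3,interpolation=2);cv2.imwrite('pics/jigc.png',c)
E
```

```text
hole [242.10714722 170.57142639] 4.146800518035889 51 [ 0.5559 -0.0348  0.022 ] diam mm 10.333541030686177 [ 0.555 -0.04  -0.   ]
boss [322.  177.5] 14.326648712158203 601 [ 0.6487 -0.035   0.053 ] diam mm 33.680701987710144 [ 0.649 -0.035  0.052]
eye [290.  102.5] 4.924529075622559 25 [0.6108 0.0472 0.036 ] diam mm 11.52366320849274 [0.612 0.047 0.021]
knob [270.  64.] 7.211202621459961 38 [0.5861 0.0844 0.07  ] diam mm 15.229184264580358 [0.586 0.084 0.07 ]
plate ((0.5821110010147095, 0.015684962272644043), (0.15432079136371613, 0.1805383712053299), 88.74463653564453) 0.02167674159934621
brick ((0.5766071081161499, 0.0024599414318799973), (0.03754548355937004, 0.0799616128206253), 85.32274627685547) [0.05701488 0.33107769 0.3406559 ]
brickpx (260.8017272949219, 145.3706817626953) (28.624805450439453, 32.95792007446289) 66.80140686035156 [0.57809056 0.00264038 0.058     ]
disc [208.43443298 103.92623138] 13.551359176635742 551 [0.4536 0.2861 0.067 ] 29.057975318610808 [0.453  0.287  0.0662]
ball [245.32432556  97.97297668] 12.046088218688965 430 [0.4915 0.2921 0.075 ] 24.938064920715437 [0.4912 0.2931 0.0748]
str [281.95001221  92.33999634] 8.383294105529785 219 [0.528  0.2975 0.072 ] 17.576248245235952 [0.5271 0.2978 0.0707]
rack ((0.4910985231399536, 0.2915128171443939), (0.12229709327220917, 0.036135345697402954), 8.793976783752441)
```

View pics/jigc.png

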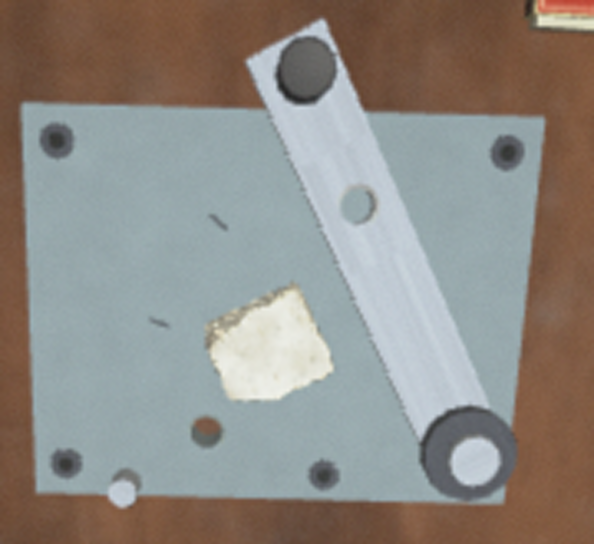

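The measurements agree with the given sizes: hole to pivot is 93 mm against 95, the boss is 34 mm across, and the rack is 122×36 mm. The crop shows the brick yawed about 23°, clear of the arm. I'll pick it up across its 32 mm side, with the jaws along -67°, and set it on the bench at (0.43,0.12).

```bash
python3 - <<'E'
from h import *
s=dict(np.load('jig1.npz'))
cr=lambda u,v:(u/3.3+180-.35,v/3.3+40-.35)
for n,u,v,h in (('knob',306,69,.07),('eye',359,204,.036),('hole',206,432,.022),('boss',468,453,.053),('TL',22,103,.022),('TR',545,117,.022),('BR',503,503,.022),('BL',37,492,.022),('b1',210,348,.058),('b2',300,288,.058),('b3',332,370,.058),('b4',232,400,.058)):
    print(n,ray(s,*cr(u,v),h).round(4))
b=np.mean([ray(s,*cr(u,v),.058) for u,v in ((210,348),(300,288),(332,370),(232,400))],0);print(b)
Q=down(np.radians(-67))
x,y=b[:2]
arm.goto((x,y,.12),Q)
arm.servo_line((x,y,.028),speed=.1); print('f',arm.read_ft_force())
arm.grab(40); print(arm.read_gripper_width(),arm.read_ft_force())
arm.servo_line((x,y,.11),speed=.12);print(arm.read_gripper_width(),arm.read_ft_force(),arm.read_clock())
arm.servo_line((.43,.12,.06),speed=.2)
arm.servo_line((.43,.12,.009),speed=.08);arm.hold(.1);print(arm.read_ft_force())
s=snap('side');save(s,'side2.png')
E
```

```text
knob [0.5884 0.0875 0.07  ]
eye [0.6091 0.0483 0.036 ]
hole [ 0.5559 -0.0348  0.022 ]
boss [ 0.6481 -0.0343  0.053 ]
TL [0.4941 0.0809 0.022 ]
TR [0.6735 0.0768 0.022 ]
BR [ 0.67   -0.0627  0.022 ]
BL [ 0.4908 -0.0586  0.022 ]
b1 [0.5589 0.0029 0.058 ]
b2 [0.5884 0.0225 0.058 ]
b3 [ 0.5996 -0.0044  0.058 ]
b4 [ 0.5662 -0.0147  0.058 ]
[0.57827352 0.00160109 0.058     ]
f [-0.49256426 -0.07076955 -0.2082613 ]
0.36261078336261027 [ 0.11405566 -0.49758704  2.78130375]
0.36010664465288816 [-0.16619342  0.00804442  0.27420822] 6.75
[-1.08377587 -0.15129851  0.2835057 ]
```

```bash
python3 - <<'E'
from h import *
z=.009
f0=arm.read_ft_force()[2]
while z>.002:
    z-=.001; arm.servo_line((.43,.12,z),speed=.02); f=arm.read_ft_force()[2]
    if f-f0>2.5: break
print(z,f)
arm.release();arm.hold(.2)
arm.servo_line((.43,.12,.11),speed=.15);arm.hold(.2)
s=snap('wrist');save(s,'w3.png');W=cloud(s);m=(np.hypot(W[:,:,0]-.43,W[:,:,1]-.12)<.04)&(W[:,:,2]>.025)&(W[:,:,2]<.05);print(np.percentile(W[m][:,2],[5,50,95]),W[m].mean(0),m.sum())
print(arm.read_clock())
E
```

```text
0.006 4.828390553072323
[0.02893746 0.03363281 0.0350353 ] [0.43213564 0.12010465 0.0331938 ] 1761
11.4333
```

View pics/w3.png

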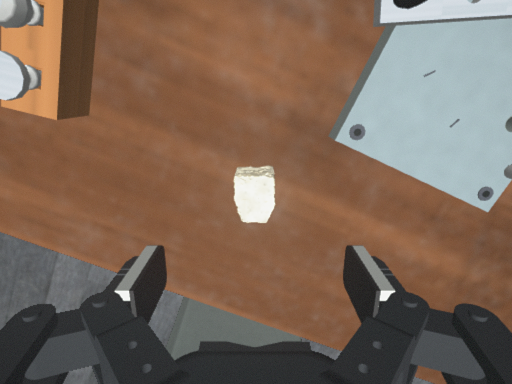

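The brick stands upright on the bench with its top at 35 mm, and the jaws are clear of it. Next I'll swing the arm home by pushing the knob with the closed fingers along its arc.

```bash
python3 - <<'E'
from h import *
piv=np.array([.6505,-.037]);y0=np.radians(-1.3);z=.049
def pose(q,off):
    M=np.array([[np.cos(y0),-np.sin(y0)],[np.sin(y0),np.cos(y0)]])
    p=piv+M@(.140*np.array([-np.cos(q),np.sin(q)])+off*np.array([np.sin(q),np.cos(q)]))
    return p,down(-q+y0)
q0=1.09
arm.grab(20)
p,Q=pose(q0,.04)
arm.goto((*p,.12),Q); arm.servo_line((*p,z),speed=.15)
p,Q=pose(q0,.026);arm.servo_line((*p,z),Q,speed=.1);print(arm.read_ft_force())
for q in np.linspace(q0,.12,9):
    p,Q=pose(q,.020);arm.servo_line((*p,z),Q,speed=.1);print(round(q,2),np.round(arm.read_ft_force(),1))
q=.10
f=0
while q>-.1:
    p,Q=pose(q,.020);arm.servo_line((*p,z),Q,speed=.04);f=arm.read_ft_force();print(round(q,3),np.round(f,1))
    if f[1]>9:break
    q-=.012
p,Q=pose(q,.05);arm.servo_line((*p,z),speed=.1);arm.servo_line((*p,.15),speed=.2)
print(arm.read_clock())
E
```

```text
[-0.07760239 -0.05459651 -0.52651227]
1.09 [0.9 0.9 0.2]
0.97 [-0.4 -0.1 -0.2]
0.85 [ 0.5 -0.2 -0. ]
0.73 [ 0.9  0.4 -0.3]
0.6 [ 1.   0.5 -0.1]
0.48 [ 0.5 -0.2 -0.2]
0.36 [-0.7 -0.8  0.5]
0.24 [ 0.6 -0.3 -0. ]
0.12 [-0.2  0.5 -0.5]
0.1 [ 0.6  1.5 -0. ]
0.088 [0.9 1.6 0.2]
0.076 [0.7 0.7 0.2]
0.064 [ 1.5  0.1 -0.3]
0.052 [ 0.6 -0.1 -0. ]
0.04 [ 1.   0.4 -0.2]
0.028 [0.4 0.5 0.2]
0.016 [-0.1  0.6  1.3]
0.004 [-0.1  1.2  0.9]
-0.008 [0.6 4.9 0. ]
-0.02 [-0.4 10.1  1.1]
20.625
```

The arm is against its stop, with a 10 N reaction at q≈0. Next come two matched close views, the pin top and the eye from the same relative camera offset, so that calibration errors cancel.

```bash
python3 - <<'E'
from h import *
arm.release()
out=[]
for n,p in (('eye4',(.556,-.045,.144)),('pin4',(.528,.2875,.18))):
    arm.goto(p,down(0)); arm.hold(0.4)
    s=snap('wrist');save(s,n+'.png');np.savez(n+'.npz',**s);print(arm.read_clock(),arm.read_ee_pos())
    out.append(s['pixels'][90:300,140:380,::-1])
cv2.imwrite('pics/pair4.png',cv2.resize(np.hstack(out),None,fx=1.66,fy=1.66,interpolation=2))
E
```

```text
22.2583 [ 0.55586817 -0.04444688  0.14426319]
23.975 [0.52819908 0.28704839 0.17999951]
```

View pics/pair4.png

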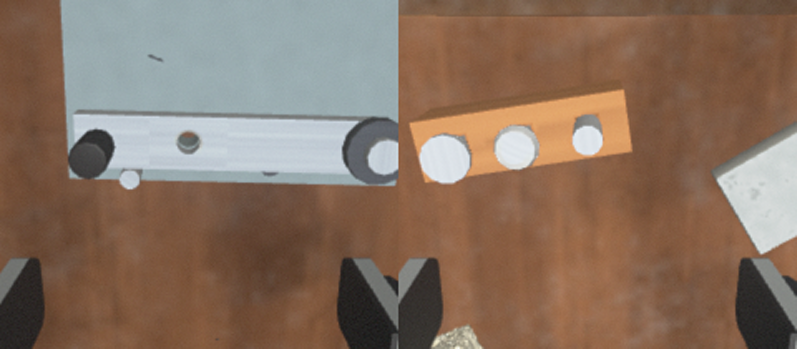

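The left half shows the arm home against the stop post, with the eye at about (254,175) in image pixels and the hole beneath it. In the right half the straight pin's top is at about (254,174). I'll refine both centres and convert them.

```bash
python3 - <<'E'
from h import *
def cen(s,m,u,v,r):
    k=np.zeros(m.shape,np.uint8);cv2.circle(k,(u,v),r,1,-1);m=m.astype(np.uint8)&k
    n,l,st,c=cv2.connectedComponentsWithStats(m);i=1+np.argmax(st[1:,4]);cs,_=cv2.findContours((l==i).astype(np.uint8),0,2)
    c=max(cs,key=cv2.contourArea);h=cv2.convexHull(c);M=cv2.moments(h);return (M['m10']/M['m00'],M['m01']/M['m00']),cv2.minEnclosingCircle(c),st[i]
e=dict(np.load('eye4.npz'));p=dict(np.load('pin4.npz'))
g=cv2.cvtColor(e['pixels'],cv2.COLOR_RGB2GRAY);gp=cv2.cvtColor(p['pixels'],cv2.COLOR_RGB2GRAY)
print(g[166:186,244:264]);print(gp[160:186,242:268])
for t in (165,180,190):
    c,k,st=cen(e,g<t,254,175,10);print('eye',t,c,k,ray(e,*c,.036).round(4))
for t in (170,185,200):
    c,k,st=cen(p,gp>t,254,174,13);print('pin',t,c,k,st,ray(p,*c,.072).round(4))
E
```

```text
[[206 206 207 206 202 204 206 204 206 205 206 206 206 206 207 205 206 207
  205 206]
 [206 204 206 204 205 205 205 205 205 202 203 206 204 206 208 207 207 207
  207 208]
 [203 204 206 203 205 201 197 187 185 180 182 188 197 202 205 206 206 208
  207 205]
 [202 201 203 201 195 182 171 154 136 137 146 153 168 181 195 203 205 206
  206 206]
 [201 199 200 194 181 151 122 104 101 101 103 108 123 151 174 189 198 200
  205 203]
 [197 197 194 182 142 107  98  99 101  98  97 100 101 107 136 170 191 198
  201 201]
 [202 201 194 161 112 102 104 101 101  97  99 100  96  91  99 138 180 197
  201 201]
 [206 202 190 132 103 104 106 104 101 105 100  99  97  92  89 111 176 193
  203 207]
 [205 200 173 133 105 104 104 105 103 104 103  98  93  89  94 121 157 186
  205 207]
 [204 199 173 141 109 107 106 104 104 102  98  98  95  93 105 139 149 185
  199 205]
 [201 196 162 138 132 116 105 103 105  99  99  95  96 105 127 133 155 187
  196 202]
 [205 201 169 129 136 144 124 114 107 106 107 108 114 129 127 120 174 194
  201 204]
 [207 208 201 136 125 143 158 145 128 128 137 139 154 131 108 123 180 199
  207 
[... 3581 characters left out ...]
(253.11849390919156, 175.39313399778516) ((253.10000610351562, 175.3000030517578), 7.300782203674316) [ 0.5558 -0.0346  0.036 ]
eye 190 (253.2884231536926, 175.00499001996008) ((253.4310302734375, 175.15516662597656), 7.656712532043457) [ 0.5559 -0.0342  0.036 ]
pin 170 (254.10742277547254, 174.5652374366067) ((254.0, 174.0), 13.000100135803223) [241 166  27  18 343] [0.5291 0.2975 0.072 ]
pin 185 (253.5334699453552, 174.5198087431694) ((253.4545440673828, 174.53030395507812), 9.246065139770508) [245 166  18  18 263] [0.5286 0.2975 0.072 ]
pin 200 (253.48426323319026, 174.34048640915591) ((253.44595336914062, 174.2567596435547), 8.983255386352539) [245 166  18  18 251] [0.5285 0.2977 0.072 ]
```

The pin is at (0.5285,0.2976) and the eye at (0.5557,-0.0346), at nearly the same pixel in both views. I'll grip the pin with the jaws across the rack, which clears the ball pin, then pull it and lower it in with force feedback.

```bash
python3 - <<'E'
from h import *
Q=down(np.radians(-81.2));px,py=.5285,.2976
arm.goto((px,py,.12),Q);arm.servo_line((px,py,.046),speed=.1);arm.hold(.1)
f0=np.array(arm.read_ft_force());arm.grab(60);arm.hold(.2)
print(arm.read_gripper_width()*85,f0.round(1),np.round(arm.read_ft_force(),1),np.round(arm.read_ee_pos(),4))
arm.servo_line((px,py,.13),speed=.1);arm.hold(.1);print(arm.read_gripper_width()*85,np.round(arm.read_ft_force(),1))
arm.servo_line((.5557,-.0346,.13),speed=.2);arm.hold(.2)
f0=np.array(arm.read_ft_force());print(f0.round(1),arm.read_clock())
for n in('side','scene'):
    s=snap(n);save(s,n+'5.png')
arm.servo_line((.5557,-.0346,.078),speed=.08)
z=.078
while z>.040:
    z-=.002;arm.servo_line((.5557,-.0346,z),speed=.03);f=np.array(arm.read_ft_force())-f0;print(round(z,3),f.round(1))
    if f[2]>5 or np.hypot(*f[:2])>8:break
print(arm.read_clock())
a=cv2.imread('pics/side5.png')[160:260,200:320];b=cv2.imread('pics/scene5.png')[140:240,190:310]
cv2.imwrite('pics/c5.png',cv2.resize(np.hstack([a,b]),None,fx=3.3,fy=3.3,interpolation=2))
E
```

```text
14.066900358453442 [ 0.2 -0.   0.4] [-1.4 -0.8  2.8] [0.5286 0.2976 0.0462]
13.79523079938335 [ 0.6 -0.7  0.3]Traceback (most recent call last):
  File "<stdin>", line 7, in <module>
station.Unreachable: the arm cannot follow that straight line within its joint ranges
```

The pin is out with a 14 mm jaw reading (nominally 16). The straight line would pass the last joint's range, so I'll use a joint-space move that unwinds the wrist.

```bash
python3 - <<'E'
from h import *
Q=down(np.radians(-81.2));X=(.5557,-.0346)
print(np.round(arm.read_qpos(),2),arm.read_clock())
j=arm.ik((*X,.13),Q);print(j)
arm.goto((*X,.13),Q);arm.hold(.2)
f0=np.array(arm.read_ft_force());print(f0.round(1),arm.read_clock(),arm.read_gripper_width()*85,np.round(arm.read_ee_pos(),4),np.round(arm.read_qpos(),2))
for n in('side','scene'):
    s=snap(n);save(s,n+'5.png')
arm.servo_line((*X,.078),speed=.08)
z=.078
while z>.040:
    z-=.002;arm.servo_line((*X,z),speed=.03);f=np.array(arm.read_ft_force())-f0;print(round(z,3),f.round(1))
    if f[2]>5 or np.hypot(*f[:2])>8:break
print(arm.read_clock())
a=cv2.imread('pics/side5.png')[160:260,200:320];b=cv2.imread('pics/scene5.png')[140:240,190:310]
cv2.imwrite('pics/c5.png',cv2.resize(np.hstack([a,b]),None,fx=3.3,fy=3.3,interpolation=2))
E
```

```text
[ 0.51  0.51  0.13  1.19  0.   -2.78] 30.9167
[-0.06218354  0.41381392 -0.02056492  1.13641749  0.          2.92582014]
[-0.3 -0.5 -1.5] 35.8083 13.873734010745792 [ 0.5557 -0.0346  0.13  ] [-0.06  0.41 -0.02  1.14 -0.    2.93]
0.076 [-0.7  0.5  0.6]
0.074 [ 0.7 -0.3  0.2]
0.072 [0.3 0.6 0.4]
0.07 [-0.2  0.1  0.3]
0.068 [-0.6  0.8  0.8]
0.066 [ 1.6 -0.4  0.9]
0.064 [ 0.5 -0.1  1.1]
0.062 [0.1 1.1 0.3]
0.06 [0.7 1.2 1. ]
0.058 [-0.1  0.7  1.4]
0.056 [0.8 0.5 2. ]
0.054 [-0.1 -0.8  1. ]
0.052 [-0.7 -0.3  1. ]
0.05 [-0.1  0.2  0.1]
0.048 [0.3 0.5 1.7]
0.046 [0.6 0.2 0.7]
0.044 [0.  1.1 0.9]
0.042 [-0.   0.6  1.3]
0.04 [0.7 1.2 2.8]
41.4583
```

It slid in freely to the full depth, with force just starting to rise at 0.040. I'll press a little to seat the shoulder, let go, back off and check.

```bash
python3 - <<'E'
from h import *
X=(.5557,-.0346);z=.040;f0=arm.read_ft_force()[2]
while z>.036:
    z-=.001;arm.servo_line((*X,z),speed=.03);f=arm.read_ft_force()[2];print(round(z,3),round(f,1))
    if f-f0>6:break
arm.release();arm.hold(.2)
arm.servo_line((*X,.13),speed=.12);arm.goto((.556,-.055,.18),down(0));arm.hold(.3)
s=snap('wrist');save(s,'w6.png');W=cloud(s);s2=snap('side');save(s2,'side6.png')
m=(np.hypot(W[:,:,0]-.5557,W[:,:,1]+.0346)<.012)&(W[:,:,2]>.05)&(W[:,:,2]<.1)
print('pin top',m.sum(),np.percentile(W[m][:,2],[50,95]),W[m&(W[:,:,2]>.062)].mean(0).round(4),arm.read_clock(),arm.read_gripper_width())
a=cv2.resize(s2['pixels'][130:270,180:320,::-1],(384,384));cv2.imwrite('pics/c6.png',np.hstack([s['pixels'][:,100:480,::-1],a]))
E
```

```text
0.039 6.2
0.038 11.4
pin top 304 [0.06543856 0.06663626] [ 0.5562 -0.0348  0.0655] 45.475 0.9992192573590535
```

View pics/c6.png

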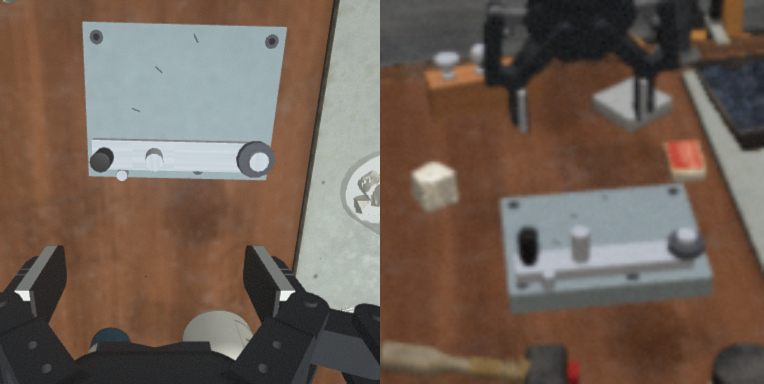

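The pin stands upright in the eye with its top at 65.5 mm (66 expected when seated), the arm is home, and the brick is upright on the bench. The gripper is clear, so I'm handing in.

```bash
python3 -c "
from station import arm
arm.job_done()"
```

```text
the job is handed in; nothing more can be done
```

The job is done and handed in at about 45.5 s of the 69 s allowed; the hand-in reports no verdict.

- **Fire brick:** I lifted it off the plate and set it down on the bench at about (0.43, 0.12). It stands the same way up, with its top measured at 35 mm.
- **Jig arm:** I pushed it home by the knob until the stop pushed back with about 10 N.
- **Straight pin:** I pulled it from the rack and lowered it through the eye without resistance. I then pressed it to about 11 N to seat it and let go.

**Last checks:**
- The pin top is at 65.5 mm, against 66 mm when fully seated.
- The pin axis is within 1 mm of the eye position I measured.
- The final side picture shows the brick upright and the matchbox and bench block in place. The torch and bottle are only partly in view, and the rack is partly hidden by the gripper. I did not re-measure the ball and disc pins.

**What disagreed:**
- One straight-line carry was refused because of the last joint's range, so I used a joint-space move instead.
- The jaw reading on the 16 mm grip was 14 mm. The pin still held firmly.

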